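Pack macarons and finger biscuits into their trays

ROBOT

A 6-joint arm with a two-finger parallel gripper is mounted at the origin on the work surface. World frame = base frame: x ahead of the robot, y to its left, z up, the work surface at z = 0. Lengths are in m, angles in rad, forces in N, time in s.
With the tool pointing down it reaches from about 0.35 to 0.8 m from the base axis. Payload 7.3 kg.
Tool frame: the origin (TCP) lies midway between the tips of the shut fingers; the grasp point (between the pads) lies 19 mm behind it; x points along the fingers, y is the direction in which the jaws open and shut, and the axes are right-handed (so a half turn about x gives the same grasp; the last joint's range is limited). The gripper opens to 85 mm and grips with 20 to 120 N. Pads are 22 mm wide; open, the fingers measure 114 mm over their backs; the gripper's body (76 mm by 85 mm) begins 54 mm behind the grasp point. The pads swing forward as they close: fully open they stand 13 mm farther back than shut.
Start: joints at [0.958, 0.342, 1.524, -0, 1.275, -0.146], TCP at [0.236, 0.469, 0.208] pointing down, gripper open.
Joint ranges: [-2.53, 2.53], [-0.77, 2.02], [0.04, 2.7], [-1, 4.14], [0.28, 2.66], [-3.11, 3.11]. Speed limits (rad/s): [2.57, 2.57, 3.14, 3.14, 3.14, 3.14].

INTERFACE

Orientations are given as a 3x3 rotation matrix whose columns are the frame's x, y, z axes.
In Python, from workcell import arm, optics gives the robot as it stands. The module is installed in compiled form; this text tells all that it offers.
- The arm moves only by the tool arm_command, never from a script. Its arguments are lists of equal length, an entry for each row: "fingers": the closure, from 0 (fully open) to 1 (shut); "dp": the shift along the world's x, y, z in m, a list of three; "rotation": the turn, a rotation vector about the world's x, y, z in rad, a list of three. In form: {"fingers": [fingers, ...], "dp": [[x, y, z], ...], "rotation": [[wx, wy, wz], ...]}. A call has 1 to 10 rows; each row is the pose to reach, as a shift and turn from the pose commanded when the call began; what a row does not reach only later rows make up. A row lasts 1/12 s, in which the tool goes at most 41.7 mm and 7.16 degrees, less where a joint would pass 70% of its speed; a pose out of reach is approached as far as the arm can. A call with a gripper value outside its range is refused whole. The fingers move at their own pace and stop on an object; the grip force is fixed at half the most. Time passes only in rows, so rows that repeat a pose let the fingers close. It gives the time, the measured TCP pose, the force and the opening at its end, in the units of the state.
- arm.state(): the state, without advancing time (a new reading comes with each control period).
- optics.get_image(name): name is "scene" or "top" or "wrist"; returns the picture (400x640x3 uint8, red, green, blue); there is no depth.
- optics.camera_model(name): a dict with "fov_y" (degrees; the focal length in pixels is half the picture's height over the tangent of half this angle, whatever the lens; pixels are square), "cx", "cy" (the principal point, pixels), "origin" and "rotation" of the camera in the world. Camera axes: x right, y up, looking along -z (the intrinsics and any distortion apply to the point x, -y, -z); pixel columns grow to the right and rows downward; lengths in m; the calibration is good to about 2 mm. The wrist camera is an equidistant fisheye: a pixel r from the principal point sees the ray r / f radians off the axis. A picture is of the moment at which its call begins: read the wrist's pose just before it. camera_model takes no time and is no camera call; for the wrist camera it gives the pose at the moment of the call.
- arm.sign_off(): hands the job in, once; it reports no verdict.
The state is a dict: "clock": time; "joints": joint angles; "qd": joint speeds; "joint_torque": joint torques, N m; "tool_pos": TCP position; "ee_rot": TCP orientation; "wrist_force": force on the tool from outside, world axes, zero at the start; "wrist_torque": the same for the moment, N m; "opening": finger opening in m.
Only numpy, scipy, OpenCV 4.12 (cv2) and the standard library are available. Lean on these libraries where they do the work, as an engineer would, in place of code of your own. Each camera call takes 0.05 s, during which the arm holds its last target. There are 200 camera calls.

TASK

Pack the two macarons and the finger biscuit from the red baking mat into the black trays, each kind into the tray that already holds one of its kind, all lying flat on the tray floor side by side, none on top of another. Set them down rather than dropping them, keep the two biscuits that are already packed lying in their trays, and leave the bowl, the jar and the spatula where they are.

Things in the scene. Friction and masses are not known exactly. Their poses are not given: they have to be found in the camera images.
- macaron_a_center (a point): big macaron: pale yellow round biscuit sandwich, 62 mm across, 36 mm high, widest 14 to 22 mm above its underside, about 45 g, hard; lies on the mat; this point is its centre, half-way up, z up
- macaron_b_center (a point): a second big macaron: pale yellow round biscuit sandwich, 62 mm across, 36 mm high, widest 14 to 22 mm above its underside, about 45 g, hard; lies on the mat; this point is its centre, half-way up, z up
- finger_center (a point): finger biscuit: pale yellow bar with rounded ends, 110 mm long (its x), 36 mm wide (its y), 28 mm high (its z), about 50 g, hard, straight sides; lies flat on the mat at any yaw; this point is its centre, half-way up, z up
- macaron_sample_center (a point): a third macaron of the same size, loose, already packed in the macaron tray, near the tray's -x end (the end towards the robot), 88 mm from the tray's centre; this point is its centre, half-way up, z up
- finger_sample_center (a point): a second finger biscuit of the same size, loose, already packed across the finger tray, near the tray's -x end (the end towards the robot), 95 mm from the tray's centre; its axes as for the other; this point is its centre, half-way up, z up
- macaron_tray: the tray that holds a macaron: shallow black plastic tray, fixed, 256 mm (its x) by 146 mm (its y), walls 22 mm high and 3 mm thick, floor 3 mm thick; inside 250 by 140 mm; origin under its centre on the table, z up. The rest of its floor is free
- finger_tray: the tray that holds a finger biscuit, otherwise just like the other: shallow black plastic tray, fixed, 256 mm (its x) by 146 mm (its y), walls 22 mm high and 3 mm thick, floor 3 mm thick; inside 250 by 140 mm; origin under its centre on the table, z up. The rest of its floor is free; the two trays may stand on either side
- mat: flat red baking mat with a tan middle, fixed, 360 mm (x) by 340 mm (y), 3 mm thick, its top 3 mm above the table; origin under its centre; the biscuits to be packed lie on it
- bowl: steel bowl, 130 mm across the rim, 55 mm high, stands free beyond a tray; leave alone; origin under its centre
- jar: lidded glass jar, 66 mm across, 75 mm high, stands free beyond a tray; leave alone; origin under its centre
- spatula: spatula with a wooden handle, about 280 mm long, lying beyond the mat, along y; leave alone; origin near its middle
There are look-alikes about, which are no part of the job. What is shaped like the part that bears macaron_sample_center but blue or pink is not meant.

How it is judged:
At the end, for the whole second after the job is handed in: All three macarons lie flat (within 0.15 rad) on the floor of the macaron tray and both finger biscuits lie flat on the floor of the finger tray (centres inside the walls, no more than 5 mm above their height when lying on the tray's floor), released and at rest (under 20 mm/s) (x of macaron_a_center in the frame of macaron_tray between -0.11 and 0.11 m and y of macaron_a_center in the frame of macaron_tray between -0.056 and 0.056 m and z of macaron_a_center in the frame of macaron_tray between 0.01 and 0.026 m and (angle between macaron_a_center's own z axis and vertical below 0.15 rad or angle between macaron_a_center's own z axis and vertical above 2.99 rad) and linear speed of each of macaron_a, macaron_b, macaron_sample, finger, finger_sample below 0.02 m/s and x of macaron_b_center in the frame of macaron_tray between -0.11 and 0.11 m and y of macaron_b_center in the frame of macaron_tray between -0.056 and 0.056 m and z of macaron_b_center in the frame of macaron_tray between 0.01 and 0.026 m and (angle between macaron_b_center's own z axis and vertical below 0.15 rad or angle between macaron_b_center's own z axis and vertical above 2.99 rad) and x of macaron_sample_center in the frame of macaron_tray between -0.11 and 0.11 m and y of macaron_sample_center in the frame of macaron_tray between -0.056 and 0.056 m and z of macaron_sample_center in the frame of macaron_tray between 0.01 and 0.026 m and (angle between macaron_sample_center's own z axis and vertical below 0.15 rad or angle between macaron_sample_center's own z axis and vertical above 2.99 rad) and x of finger_center in the frame of finger_tray between -0.11 and 0.11 m and y of finger_center in the frame of finger_tray between -0.056 and 0.056 m and z of finger_center in the frame of finger_tray between 0.01 and 0.022 m and (angle between finger_center's own z axis and vertical below 0.15 rad or angle between finger_center's own z axis and vertical above 2.99 rad) and x of finger_sample_center in the frame of finger_tray between -0.11 and 0.11 m and y of finger_sample_center in the frame of finger_tray between -0.056 and 0.056 m and z of finger_sample_center in the frame of finger_tray between 0.01 and 0.022 m and (angle between finger_sample_center's own z axis and vertical below 0.15 rad or angle between finger_sample_center's own z axis and vertical above 2.99 rad)); the robot touches nothing.
It fails at once if a biscuit is dropped or thrown (faster than 0.85 m/s while no finger touches it: a free fall of about 35 mm) ((linear speed of macaron_a above 0.85 m/s and contact force between the fingers and macaron_a below 0.02 N) or (linear speed of macaron_b above 0.85 m/s and contact force between the fingers and macaron_b below 0.02 N) or (linear speed of finger above 0.85 m/s and contact force between the fingers and finger below 0.02 N)).
It fails at once if the bowl, the jar or the spatula is moved more than 30 mm (distance of any of bowl, jar, spatula from where it was at the start of the episode above 0.03 m).
It also fails if it takes over 64 s, if anything falls off the work surface, if the arm or the gripper's body presses on something with over 40 N, if the wrist force passes 120 N, or if a joint passes its speed limit or range.

## Working session

There is one attempt and no reset: what is moved stays moved. The work goes in short steps, Python scripts to look and compute and a tool call to move; the robot and the scene stay as the last step left them, time stands still between calls to the robot, and variables do not carry over. Pictures are saved under pics/ and viewed, about 8 in all and at most 12, crops included, and the job is handed in when it is done.

Besides the shell and the picture viewer there is one more tool, called after ">>>" as name(argument=value, ...) on one line, values as JSON. arm_command: Moves the arm, as the interface text tells. Its arguments: {"type":"object","properties":{"fingers":{"type":"array"},"dp":{"type":"array"},"rotation":{"type":"array"}},"required":["fingers","dp","rotation"]}

```bash
mkdir -p pics; cat > h.py <<'E'
import numpy as np, cv2
from workcell import arm, optics
def grab(n,f):
    m=optics.camera_model(n); im=optics.get_image(n)
    cv2.imwrite('pics/'+f,im[:,:,::-1]); return im,m
def ray(m,u,v):
    f=200/np.tan(np.radians(m['fov_y'])/2)
    d=np.array([(u-m['cx'])/f,-(v-m['cy'])/f,-1.])
    return np.array(m['origin']),np.array(m['rotation'])@d
def on(m,u,v,z):
    o,d=ray(m,u,v); return o+d*(z-o[2])/d[2]
E
python3 - <<'E'
from h import *
for n in('top','scene'):
    im,m=grab(n,n+'0.png'); print(n,m)
s=arm.state(); print(s['clock'],s['tool_pos'],s['ee_rot'],s['opening'])
E
```

```text
top {'fov_y': 51.73398139175356, 'cx': 318.6792319012042, 'cy': 197.4847545793994, 'origin': array([0.34550396, 0.04898873, 1.2617666 ]), 'rotation': array([[ 0.01003353,  0.98861012, -0.15016443],
       [-0.9998973 ,  0.01145599,  0.00861063],
       [ 0.01023284,  0.15006261,  0.98862354]])}
scene {'fov_y': 51.278099566514776, 'cx': 310.69665990701213, 'cy': 195.44062454035242, 'origin': array([1.35798946, 0.34732011, 0.85768533]), 'rotation': array([[-0.32904763, -0.62114489,  0.71127117],
       [ 0.9441971 , -0.22822968,  0.23749327],
       [ 0.01481546,  0.74972677,  0.66158164]])}
0.1 [0.23600413 0.46850559 0.20747108] [[-8.58547707e-04  4.50071423e-01  8.92992148e-01]
 [-1.17014408e-03  8.92991414e-01 -4.50072178e-01]
 [-9.99998947e-01 -1.43133791e-03 -2.40027322e-04]] 0.08537746549875798
```

View pics/top0.png

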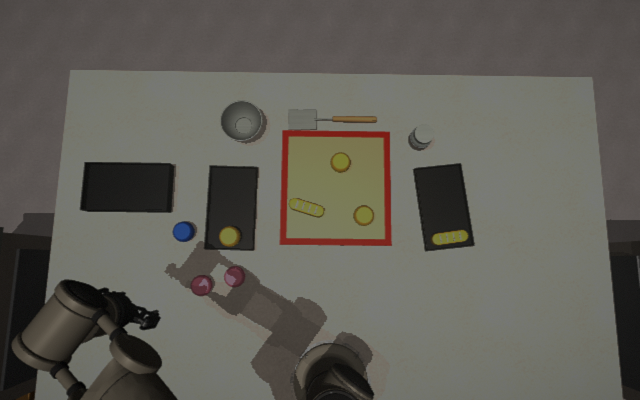

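View pics/scene0.png

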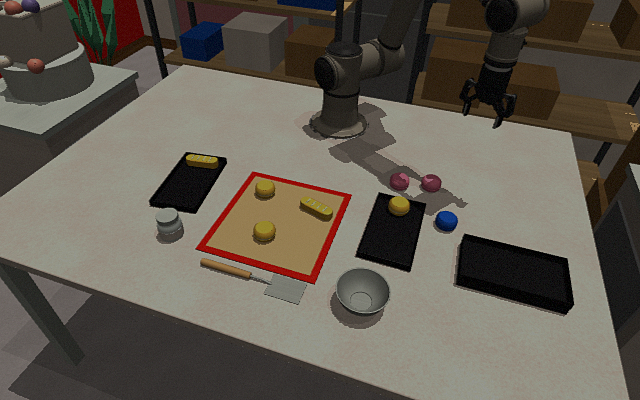

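```bash
cat >> h.py <<'E'
def cs(mask,amin):
    c,_=cv2.findContours(mask.astype(np.uint8),cv2.RETR_EXTERNAL,cv2.CHAIN_APPROX_NONE)
    return [k for k in c if cv2.contourArea(k)>amin]
def world(m,c,z): return np.array([on(m,u,v,z)[:2] for u,v in c[:,0]],np.float32)
def yellow(im):
    h=cv2.cvtColor(im,cv2.COLOR_RGB2HSV); return (h[...,0]>=18)&(h[...,0]<=34)&(h[...,1]>130)&(h[...,2]>50)
def biscuits(n,im,m):
    for c in cs(cv2.morphologyEx(yellow(im).astype(np.uint8),cv2.MORPH_OPEN,np.ones((3,3))),60):
        px=c[:,0].mean(0).round()
        r0=cv2.minAreaRect(c); el=max(r0[1])/min(r0[1])
        z=.017 if el>1.6 else .021
        w=world(m,c,z); (p,s,_)=cv2.minAreaRect(w); b=cv2.boxPoints(cv2.minAreaRect(w))
        e=max((b[1]-b[0],b[2]-b[1]),key=np.linalg.norm)
        print(n,px,'c',np.round(p,4),'size',np.round(sorted(s),3),'yaw',round(float(np.degrees(np.arctan2(e[1],e[0])))%180,1))
E
python3 - <<'E'
from h import *
for n in('top','scene'):
    im=cv2.imread(f'pics/{n}0.png')[:,:,::-1].copy(); m=optics.camera_model(n)
    biscuits(n,im,m)
    if n=='top':
        for p in[(341,162),(345,190),(230,208),(440,205),(230,236)]: print(p,im[p[1],p[0]])
    d=im.max(2)<50
    for c in cs(d,1500):
        w=world(m,c,.022); p,s,_=r=cv2.minAreaRect(w);b=cv2.boxPoints(r)
        e=max((b[1]-b[0],b[2]-b[1]),key=np.linalg.norm)
        print('dark',n,c[:,0].mean(0).round(),np.round(p,4),np.round(s,3),round(float(np.degrees(np.arctan2(e[1],e[0])))%180,1))
m=optics.camera_model('top'); print('mat corners',[on(m,u,v,.003)[:2].round(3) for u,v in((282,131),(389,131),(391,245),(280,245))])
im=cv2.imread('pics/top0.png')[90:260,170:490]
cv2.imwrite('pics/crop0.png',cv2.resize(im,None,fx=2.5,fy=2.5,interpolation=cv2.INTER_CUBIC))
E
```

```text
top [232. 235.] c [0.4166 0.2964] size [0.045 0.06 ] yaw 16.4
top [363. 215.] c [ 0.4805 -0.098 ] size [0.058 0.058] yaw 90.6
top [340. 162.] c [ 0.6455 -0.0265] size [0.056 0.057] yaw 0.7
(341, 162) [123 124  50]
(345, 190) [122 123  85]
(230, 208) [39 40 37]
(440, 205) [31 31 29]
(230, 236) [121 122  62]
dark top [340. 376.] [ 0.0334 -0.0149] [0.152 0.213] 90.4
dark top [628. 315.] [ 0.192  -0.8601] [0.09  0.459] 173.9
dark top [ 73. 335.] [0.194  0.7115] [0.483 0.55 ] 90.4
dark top [231. 208.] [0.5008 0.3026] [0.148 0.254] 178.9
dark top [443. 207.] [ 0.5119 -0.34  ] [0.253 0.148] 6.8
dark top [127. 187.] [0.5605 0.6196] [0.151 0.273] 90.1
scene [264. 230.] c [ 0.6371 -0.0275] size [0.062 0.065] yaw 20.1
scene [399. 204.] c [0.4034 0.3064] size [0.059 0.072] yaw 9.2
scene [316. 207.] c [0.5012 0.077 ] size [0.057 0.121] yaw 72.9
scene [264. 188.] c [ 0.47   -0.1007] size [0.059 0.068] yaw 23.0
scene [201. 161.] c [ 0.4145 -0.3555] size [0.062 0.122] yaw 98.4
dark scene [ 41. 316.] [ 1.0397 -0.4146] [0.409 0.048] 68.8
dark scene [514. 273.] [0.5553 0.624 ] [0.27  0.187] 90.0
dark scene [393. 229.] [0.5097 0.3076] [0.144 0.274] 179.1
dark scene [192. 176.] [ 0.52   -0.3332] [0.275 0.157] 6.8
dark scene [620. 231.] [0.1656 0.9152] [0.141 1.085] 168.4
dark scene [ 72. 120.] [ 0.2674 -0.899 ] [0.341 0.58 ] 161.2
dark scene [423.  61.] [-0.9096  0.4721] [1.601 2.059] 112.1
dark scene [118.  36.] [-0.4459 -1.3438] [1.296 0.485] 45.4
mat corners [array([0.748, 0.156]), array([ 0.752, -0.183]), array([ 0.393, -0.183]), array([0.39 , 0.154])]
```

View pics/crop0.png

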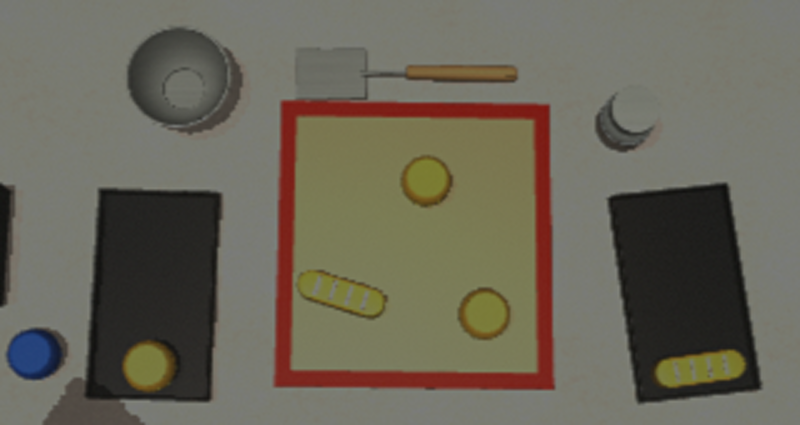

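The crop shows the two macarons at top-image (341,162) and (364,215), and the finger at about (307,208). Their trays are at (232,208), holding the yellow macaron (230,236), and at (444,207), holding the finger sample (450,237).

Look-alikes, none of them meant:
- The blue round at (183,231) and the pink ones at (202,285) and (235,276) are the wrong colour.
- The deep black box at (128,187) is empty and too long.

The top and scene views agree on the macarons if the mask is taken as mostly their upper part. I still need the finger's pose in the top view.

```bash
python3 - <<'E'
from h import *
im=cv2.imread('pics/top0.png')[:,:,::-1].copy().astype(int); m=optics.camera_model('top')
sat=(im[...,0]-im[...,2])/np.maximum(im.max(2),1)
for name,(u,v,h,zz) in dict(A=(341,162,18,.025),B=(364,215,18,.025),S=(230,236,16,.025),F=(307,208,24,.022),FS=(450,237,24,.022)).items():
    k=np.zeros(sat.shape,bool); k[v-h:v+h,max(u-h,286 if name=='F' else 0):u+h]=1
    mk=(k&(sat>.42)&(im[...,1]>0.6*im[...,0])&(im.max(2)>55)).astype(np.uint8)
    mk=cv2.morphologyEx(mk,cv2.MORPH_CLOSE,np.ones((5,5)))
    c=max(cs(mk,20),key=cv2.contourArea); w=world(m,c,zz); r=cv2.minAreaRect(w); b=cv2.boxPoints(r)
    e=max((b[1]-b[0],b[2]-b[1]),key=np.linalg.norm)
    print(name,c[:,0].mean(0).round(),np.round(r[0],4),np.round(r[1],3),round(float(np.degrees(np.arctan2(e[1],e[0])))%180,1))
# triangulate macarons/fingers from the two mask centres
s=optics.camera_model('scene')
for n,a,b in(('A',(340.8,162.2),(264,230)),('B',(363.6,215.2),(264,188)),('F',(306.6,207.6),(316,208)),('S',(230,236.4),(399,205))):
    (o1,d1),(o2,d2)=ray(m,*a),ray(s,*b)
    t=np.linalg.lstsq(np.c_[d1,-d2],o2-o1,rcond=None)[0]; p,q=o1+t[0]*d1,o2+t[1]*d2
    print(n,((p+q)/2).round(4),np.linalg.norm(p-q).round(4))
E
```

```text
A [340. 162.] [ 0.6446 -0.0262] [0.061 0.062] 135.9
B [363. 215.] [ 0.481  -0.0972] [0.059 0.06 ] 153.6
S [229. 236.] [0.4141 0.3047] [0.06 0.06] 2.2
F [301. 203.] [0.5135 0.0902] [0.141 0.055] 57.9
FS [450. 237.] [ 0.418  -0.3561] [0.035 0.113] 98.7
A [ 0.6432 -0.0269  0.0248] 0.0037
B [ 0.4807 -0.0975  0.026 ] 0.0004
F [0.5024 0.0766 0.0172] 0.0043
S [0.4124 0.3048 0.0234] 0.0058
```

>>> arm_command(fingers=[0,0,0,0,0,0,0,0,0,0], dp=[[0.408,-0.495,-0.05],[0.408,-0.495,-0.05],[0.408,-0.495,-0.05],[0.408,-0.495,-0.05],[0.408,-0.495,-0.05],[0.408,-0.495,-0.05],[0.408,-0.495,-0.05],[0.408,-0.495,-0.05],[0.408,-0.495,-0.05],[0.408,-0.495,-0.05]], rotation=[[0,0,0.447],[0,0,0.447],[0,0,0.447],[0,0,0.447],[0,0,0.447],[0,0,0.447],[0,0,0.447],[0,0,0.447],[0,0,0.447],[0,0,0.447]])

```text
clock: 0.93
tool_pos: [0.4901, 0.1603, 0.1768]
ee_rot: [[-0.001, 0.02, 1.0], [0.0, 1.0, -0.02], [-1.0, 0.0, -0.001]]
wrist_force: [0.2, 1.6, -0.2]
opening: 0.0853
```

>>> arm_command(fingers=[0,0,0,0,0,0,0,0,0], dp=[[0.144,-0.174,-0.025],[0.144,-0.174,-0.025],[0.144,-0.174,-0.025],[0.144,-0.174,-0.025],[0.144,-0.174,-0.025],[0.144,-0.174,-0.025],[0.144,-0.174,-0.025],[0.144,-0.174,-0.025],[0.144,-0.174,-0.025]], rotation=[[0,0,0],[0,0,0],[0,0,0],[0,0,0],[0,0,0],[0,0,0],[0,0,0],[0,0,0],[0,0,0]])

```text
clock: 1.68
tool_pos: [0.6326, -0.011, 0.1517]
ee_rot: [[-0.001, 0.02, 1.0], [0.001, 1.0, -0.02], [-1.0, 0.001, -0.001]]
wrist_force: [-0.0, 0.8, 0.4]
opening: 0.0852
```

```bash
python3 - <<'E'
from h import *
im,m=grab('wrist','w1.png'); print(m); print(arm.state()['tool_pos'],arm.state()['clock'])
E
```

```text
{'fov_y': 65.70646984690485, 'cx': 327.3956946540909, 'cy': 194.3346499306371, 'origin': array([ 0.55548341, -0.00914145,  0.3183187 ]), 'rotation': array([[ 0.01794675, -0.95291113, -0.30271816],
       [ 0.99983838,  0.01742495,  0.00442463],
       [ 0.00105857, -0.30274864,  0.95306985]])}
[ 0.63265104 -0.01057681  0.15214848] 1.7333
```

View pics/w1.png

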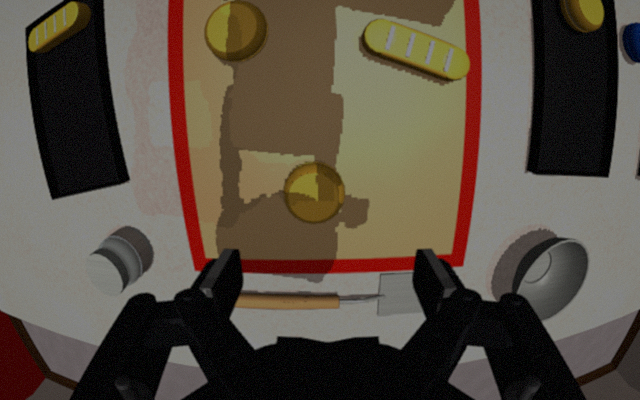

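The wrist view shows macaron A at (314,193), macaron B at (236,30) and the finger from (364,35) to (469,65). I'll cast these with the fisheye model.

```bash
cat >> h.py <<'E'
def onw(m,u,v,z):
    f=200/np.tan(np.radians(m['fov_y'])/2); a=np.array([u-m['cx'],v-m['cy']]); r=np.linalg.norm(a)+1e-9; t=r/f
    d=np.array(m['rotation'])@np.array([np.sin(t)*a[0]/r,-np.sin(t)*a[1]/r,-np.cos(t)])
    o=np.array(m['origin']); return (o+d*(z-o[2])/d[2])
E
python3 - <<'E'
from h import *
m=optics.camera_model('wrist')
for n,u,v,z in(('A',314,193,.021),('B',236,30,.021)): print(n,onw(m,u,v,z)[:2].round(4))
# finger top edge centre-line: slits centred; ends
for n,P in dict(up=((378,18),(456,44)),lo=((374,48),(452,78)),ends=((363,38),(470,62))).items():
    w=np.array([onw(m,u,v,.02)[:2] for u,v in P]); e=w[1]-w[0]; print(n,w.round(3),w.mean(0).round(4),np.linalg.norm(e).round(3),np.degrees(np.arctan2(e[1],e[0])).round(1)%180)
E
```

```text
A [ 0.6485 -0.0236]
B [ 0.4819 -0.0956]
up [[0.475 0.041]
 [0.495 0.121]] [0.4851 0.081 ] 0.082 75.6
lo [[0.506 0.037]
 [0.531 0.116]] [0.5183 0.0763] 0.083 72.2
ends [[0.496 0.026]
 [0.513 0.137]] [0.5042 0.0814] 0.112 81.4
```

>>> arm_command(fingers=[0,0,0,0,0,0,0,0], dp=[[0.012,-0.015,0],[0.012,-0.015,-0.04],[0.012,-0.015,-0.08],[0.012,-0.015,-0.11],[0.012,-0.015,-0.14],[0.012,-0.015,-0.151],[0.012,-0.015,-0.151],[0.012,-0.015,-0.151]], rotation=[[0,0,0],[0,0,0],[0,0,0],[0,0,0],[0,0,0],[0,0,0],[0,0,0],[0,0,0]])

```text
clock: 2.4
tool_pos: [0.6458, -0.026, 0.0022]
ee_rot: [[0.001, 0.019, 1.0], [-0.0, 1.0, -0.019], [-1.0, 0.0, 0.001]]
wrist_force: [0.1, -0.2, 0.1]
opening: 0.0853
```

>>> arm_command(fingers=[0.3,0.6,0.6,0.6,0.6,0.6], dp=[[0,0,0],[0,0,0],[0,0,0],[0,0,0],[0,0,0],[0,0,0]], rotation=[[0,0,0],[0,0,0],[0,0,0],[0,0,0],[0,0,0],[0,0,0]])

```text
clock: 2.9
tool_pos: [0.647, -0.0268, 0.0046]
ee_rot: [[0.005, 0.02, 1.0], [-0.0, 1.0, -0.02], [-1.0, -0.0, 0.005]]
wrist_force: [-1.8, 1.5, 10.4]
opening: 0.0545
```

```bash
python3 - <<'E'
from h import *
a,_=grab('scene','s2.png'); b,_=grab('wrist','w2.png')
A=cv2.resize(a[170:290,200:330],(520,480),interpolation=cv2.INTER_CUBIC); 
B=cv2.resize(b[130:330,200:450],(280,224))
o=np.zeros((480,800,3),np.uint8); o[:,:520]=A; o[:224,520:]=B
cv2.imwrite('pics/c2.png',np.clip(o[:,:,::-1].astype(float)*1.8,0,255)); s=arm.state(); print(s['tool_pos'],s['wrist_force'],s['opening'])
E
```

```text
[ 0.646935   -0.02681283  0.0045536 ] [-2.57519163  1.09967539 10.32992179] 0.054617823281853696[ WARN:0@1.718] global loadsave.cpp:1063 imwrite_ Unsupported depth image for selected encoder is fallbacked to CV_8U.
```

View pics/c2.png

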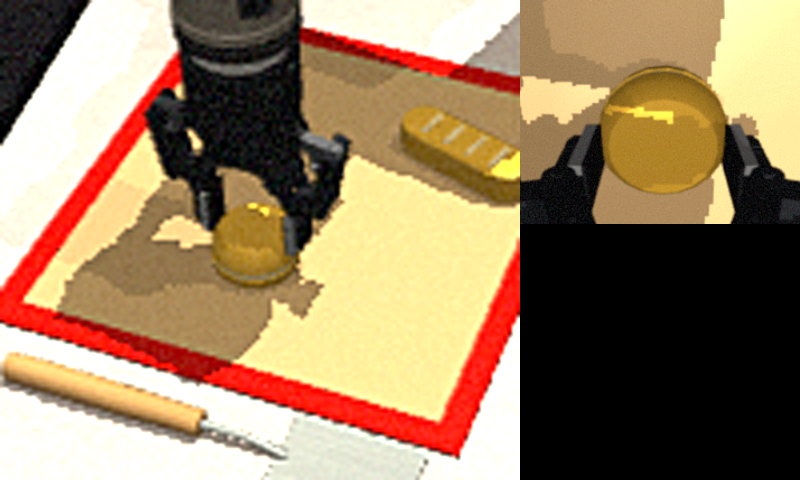

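```bash
python3 - <<'E'
from h import *
m=optics.camera_model('wrist'); s=optics.camera_model('scene'); print(m['origin'])
for z in(.018,.021,.03): print(z,onw(m,329.5,246,z)[:2].round(4), on(s,263.75,231.2,z)[:2].round(4))
for n,(u,v) in dict(L=(200+70*250/280,130+150*200/224),R=(200+215*250/280,130+150*200/224)).items(): print(n,[onw(m,u,v,z)[:2].round(3) for z in(.012,.02,.03)])
for n,(u,v) in dict(L=(200+208/4,170+222/4),R=(200+295/4,170+250/4)).items(): print(n,[on(s,u,v,z)[:2].round(3) for z in(.006,.012,.02,.03)])
E
```

```text
[ 0.56882263 -0.02476593  0.17065964]
0.018 [ 0.6484 -0.025 ] [ 0.6414 -0.0269]
0.021 [ 0.6468 -0.025 ] [ 0.644  -0.0256]
0.03 [ 0.6421 -0.025 ] [ 0.6517 -0.0216]
L [array([ 0.664, -0.066]), array([ 0.659, -0.063]), array([ 0.653, -0.061])]
R [array([0.665, 0.012]), array([0.66, 0.01]), array([0.654, 0.008])]
L [array([ 0.622, -0.073]), array([ 0.627, -0.07 ]), array([ 0.634, -0.066]), array([ 0.643, -0.061])]
R [array([ 0.626, -0.004]), array([ 0.631, -0.001]), array([0.638, 0.002]), array([0.647, 0.006])]
```

>>> arm_command(fingers=[0,0,0,0,0,0,0], dp=[[0,0,0],[0,0,0],[0,0,0],[0,0,-0.003],[0,0,-0.006],[0,0,-0.006],[0,0,-0.006]], rotation=[[0,0,0],[0,0,0],[0,0,0],[0,0,0],[0,0,0],[0,0,0],[0,0,0]])

```text
clock: 3.58
tool_pos: [0.645, -0.0267, -0.0055]
ee_rot: [[-0.001, 0.02, 1.0], [0.0, 1.0, -0.02], [-1.0, 0.0, -0.001]]
wrist_force: [0.1, -0.6, -0.6]
opening: 0.0855
```

>>> arm_command(fingers=[0.3,0.6,0.6,0.6,0.6,0.6], dp=[[0,0,0],[0,0,0],[0,0,0],[0,0,0],[0,0,0],[0,0,0]], rotation=[[0,0,0],[0,0,0],[0,0,0],[0,0,0],[0,0,0],[0,0,0]])

```text
clock: 4.08
tool_pos: [0.646, -0.0269, -0.0038]
ee_rot: [[0.002, 0.02, 1.0], [-0.0, 1.0, -0.02], [-1.0, -0.0, 0.002]]
wrist_force: [-0.4, -0.0, 5.5]
opening: 0.0578
```

>>> arm_command(fingers=[0,0,0,0,0,0,0], dp=[[0,0,0],[0,0,0],[0,0,0],[0,0,-0.003],[0,0,-0.004],[0,0,-0.004],[0,0,-0.004]], rotation=[[0,0,0],[0,0,0],[0,0,0],[0,0,0],[0,0,0],[0,0,0],[0,0,0]])

```text
clock: 4.67
tool_pos: [0.6452, -0.0267, -0.0092]
ee_rot: [[-0.001, 0.02, 1.0], [0.0, 1.0, -0.02], [-1.0, 0.0, -0.001]]
wrist_force: [-0.1, 0.4, 0.5]
opening: 0.0856
```

>>> arm_command(fingers=[0.3,0.6,0.6,0.6,0.6,0.6], dp=[[0,0,0],[0,0,0],[0,0,0],[0,0,0],[0,0,0],[0,0,0]], rotation=[[0,0,0],[0,0,0],[0,0,0],[0,0,0],[0,0,0],[0,0,0]])

```text
clock: 5.17
tool_pos: [0.646, -0.0269, -0.0078]
ee_rot: [[0.002, 0.02, 1.0], [-0.0, 1.0, -0.02], [-1.0, -0.0, 0.002]]
wrist_force: [-1.7, -0.9, 5.0]
opening: 0.0579
```

>>> arm_command(fingers=[0.6,0.6,0.6,0.6,0.6,0.6], dp=[[0,0,0.004],[0,0,0.008],[0,0,0.012],[0,0,0.016],[0,0,0.02],[0,0,0.02]], rotation=[[0,0,0],[0,0,0],[0,0,0],[0,0,0],[0,0,0],[0,0,0]])

```text
clock: 5.67
tool_pos: [0.646, -0.0268, 0.0123]
ee_rot: [[0.002, 0.02, 1.0], [-0.0, 1.0, -0.02], [-1.0, -0.0, 0.002]]
wrist_force: [-0.1, 0.1, -1.3]
opening: 0.0578
```

```bash
python3 - <<'E'
from h import *
a,_=grab('scene','s3.png'); b,_=grab('wrist','w3.png')
A=cv2.resize(a[170:290,200:330],(520,480),interpolation=cv2.INTER_CUBIC); 
B=cv2.resize(b[130:330,200:450],(280,224))
o=np.zeros((480,800,3),np.uint8); o[:,:520]=A; o[:224,520:]=B
cv2.imwrite('pics/c3.png',np.clip(o[:,:,::-1].astype(float)*1.8,0,255).astype(np.uint8))
E
```

```text
(no output)
```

View pics/c3.png

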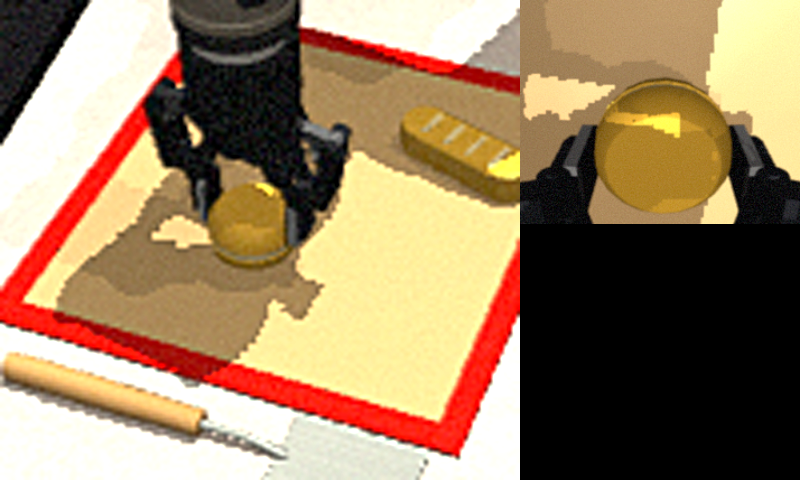

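The lift worked: the macaron is level between the pads in the scene crop at about (250,225), and the opening is steady at 57.8 mm. Next I carry it to the macaron tray.

>>> arm_command(fingers=[0.6,0.6,0.6,0.6,0.6,0.6,0.6,0.6,0.6,0.6], dp=[[0,0,0.03],[0,0,0.06],[-0.005,0.02,0.08],[-0.013,0.06,0.08],[-0.021,0.1,0.08],[-0.029,0.14,0.08],[-0.037,0.18,0.08],[-0.046,0.22,0.08],[-0.055,0.26,0.08],[-0.064,0.295,0.08]], rotation=[[0,0,0],[0,0,0],[0,0,0],[0,0,0],[0,0,0],[0,0,0],[0,0,0],[0,0,0],[0,0,0],[0,0,0]])

```text
clock: 6.6
tool_pos: [0.5803, 0.2707, 0.0909]
ee_rot: [[-0.0, 0.019, 1.0], [0.0, 1.0, -0.019], [-1.0, 0.0, -0.0]]
wrist_force: [1.2, 0.3, 0.2]
opening: 0.0578
```

>>> arm_command(fingers=[0.6,0.6,0.6,0.6,0.6,0.6], dp=[[-0.003,0.017,0],[-0.006,0.033,0],[-0.006,0.033,0],[-0.006,0.033,-0.01],[-0.006,0.033,-0.02],[-0.006,0.033,-0.02]], rotation=[[0,0,0],[0,0,0],[0,0,0],[0,0,0],[0,0,0],[0,0,0]])

```text
clock: 7.1
tool_pos: [0.5743, 0.2991, 0.0679]
ee_rot: [[-0.005, 0.022, 1.0], [-0.002, 1.0, -0.022], [-1.0, -0.002, -0.005]]
wrist_force: [-0.8, 0.3, -0.9]
opening: 0.0581
```

>>> arm_command(fingers=[0.6,0.6,0.6,0.6,0.6,0.6,0.6,0.6,0.6], dp=[[0.001,0.003,-0.02],[0.001,0.003,-0.04],[0.001,0.003,-0.055],[0.001,0.003,-0.064],[0.001,0.003,-0.068],[0.001,0.003,-0.071],[0.001,0.003,-0.074],[0.001,0.003,-0.075],[0.001,0.003,-0.075]], rotation=[[0,0,0],[0,0,0],[0,0,0],[0,0,0],[0,0,0],[0,0,0],[0,0,0],[0,0,0],[0,0,0]])

```text
clock: 7.85
tool_pos: [0.5767, 0.3043, -0.0034]
ee_rot: [[0.001, 0.02, 1.0], [0.0, 1.0, -0.02], [-1.0, 0.0, 0.001]]
wrist_force: [-0.6, -0.1, -0.2]
opening: 0.058
```

>>> arm_command(fingers=[0.6,0.6,0.6,0.6], dp=[[0,0,-0.002],[0,0,-0.004],[0,0,-0.0055],[0,0,-0.0055]], rotation=[[0,0,0],[0,0,0],[0,0,0],[0,0,0]])

```text
clock: 8.18
tool_pos: [0.5767, 0.3045, -0.0078]
ee_rot: [[0.001, 0.02, 1.0], [0.0, 1.0, -0.02], [-1.0, 0.0, 0.001]]
wrist_force: [-3.1, -1.2, 8.6]
opening: 0.058
```

>>> arm_command(fingers=[0.2,0.1,0.05,0.05,0.05,0.05,0.0,0.0,0.0], dp=[[0,0,0],[0,0,0],[0,0,0],[0,0,0],[0,0,0.015],[0,0,0.04],[0,0,0.07],[0,0,0.1],[0,0,0.12]], rotation=[[0,0,0],[0,0,0],[0,0,0],[0,0,0],[0,0,0],[0,0,0],[0,0,0],[0,0,0],[0,0,0]])

```text
clock: 8.93
tool_pos: [0.5772, 0.3046, 0.1135]
ee_rot: [[0.003, 0.02, 1.0], [0.001, 1.0, -0.02], [-1.0, 0.001, 0.003]]
wrist_force: [0.4, 0.3, 0.5]
opening: 0.0854
```

>>> arm_command(fingers=[0,0,0,0,0,0,0,0,0,0], dp=[[-0.009,-0.04,0],[-0.018,-0.08,0],[-0.028,-0.12,0],[-0.038,-0.16,0],[-0.047,-0.2,0],[-0.057,-0.24,0],[-0.066,-0.28,0],[-0.076,-0.32,0],[-0.085,-0.36,0],[-0.096,-0.39,0]], rotation=[[0,0,0],[0,0,0],[0,0,0],[0,0,0],[0,0,0],[0,0,0],[0,0,0],[0,0,0],[0,0,0],[0,0,0]])

```text
clock: 9.77
tool_pos: [0.48, -0.0886, 0.1108]
ee_rot: [[0.001, 0.021, 1.0], [-0.001, 1.0, -0.021], [-1.0, -0.001, 0.001]]
wrist_force: [1.7, -0.0, 0.5]
opening: 0.0855
```

>>> arm_command(fingers=[0,0,0,0], dp=[[0,-0.012,-0.02],[0,-0.012,-0.03],[0,-0.012,-0.03],[0,-0.012,-0.03]], rotation=[[0,0,0],[0,0,0],[0,0,0],[0,0,0]])

```text
clock: 10.1
tool_pos: [0.4801, -0.0977, 0.0804]
ee_rot: [[-0.001, 0.02, 1.0], [0.001, 1.0, -0.02], [-1.0, 0.001, -0.001]]
wrist_force: [0.0, 0.2, -0.5]
opening: 0.0856
```

>>> arm_command(fingers=[0,0,0,0,0,0,0], dp=[[0.001,0,-0.03],[0.001,0,-0.06],[0.001,0,-0.075],[0.001,0,-0.085],[0.001,0,-0.089],[0.001,0,-0.089],[0.001,0,-0.089]], rotation=[[0,0,0],[0,0,0],[0,0,0],[0,0,0],[0,0,0],[0,0,0],[0,0,0]])

```text
clock: 10.68
tool_pos: [0.4823, -0.0978, -0.0074]
ee_rot: [[0.002, 0.019, 1.0], [-0.0, 1.0, -0.019], [-1.0, -0.0, 0.002]]
wrist_force: [0.0, 0.1, 0.3]
opening: 0.0855
```

>>> arm_command(fingers=[0.3,0.6,0.6,0.6,0.6,0.6], dp=[[0,0,0],[0,0,0],[0,0,0],[0,0,0],[0,0,0],[0,0,0]], rotation=[[0,0,0],[0,0,0],[0,0,0],[0,0,0],[0,0,0],[0,0,0]])

```text
clock: 11.18
tool_pos: [0.4822, -0.098, -0.0066]
ee_rot: [[0.002, 0.02, 1.0], [-0.001, 1.0, -0.02], [-1.0, -0.001, 0.002]]
wrist_force: [-3.6, 2.0, 12.8]
opening: 0.0581
```

>>> arm_command(fingers=[0.6,0.6,0.6,0.6,0.6,0.6,0.6,0.6,0.6,0.6], dp=[[0,0,0.015],[0,0,0.05],[0,0,0.085],[0.001,0.03,0.1],[0.003,0.07,0.1],[0.005,0.11,0.1],[0.006,0.15,0.1],[0.007,0.19,0.1],[0.008,0.23,0.1],[0.01,0.27,0.1]], rotation=[[0,0,0],[0,0,0],[0,0,0],[0,0,0],[0,0,0],[0,0,0],[0,0,0],[0,0,0],[0,0,0],[0,0,0]])

```text
clock: 12.02
tool_pos: [0.4911, 0.1742, 0.0923]
ee_rot: [[0.001, 0.02, 1.0], [0.0, 1.0, -0.02], [-1.0, 0.0, 0.001]]
wrist_force: [1.4, -1.0, -0.7]
opening: 0.0579
```

>>> arm_command(fingers=[0.6,0.6,0.6,0.6,0.6,0.6,0.6,0.6], dp=[[0.001,0.04,0],[0.002,0.08,0],[0.003,0.115,0],[0.003,0.132,0],[0.003,0.132,-0.01],[0.003,0.132,-0.03],[0.003,0.132,-0.03],[0.003,0.132,-0.03]], rotation=[[0,0,0],[0,0,0],[0,0,0],[0,0,0],[0,0,0],[0,0,0],[0,0,0],[0,0,0]])

```text
clock: 12.68
tool_pos: [0.4935, 0.303, 0.0608]
ee_rot: [[-0.003, 0.02, 1.0], [-0.001, 1.0, -0.02], [-1.0, -0.001, -0.003]]
wrist_force: [-0.2, -0.4, -0.2]
opening: 0.0578
```

>>> arm_command(fingers=[0.6,0.6,0.6,0.6,0.6,0.6,0.6,0.6], dp=[[0.001,0,-0.02],[0.001,0,-0.04],[0.001,0,-0.053],[0.001,0,-0.06],[0.001,0,-0.064],[0.001,0,-0.067],[0.001,0,-0.068],[0.001,0,-0.068]], rotation=[[0,0,0],[0,0,0],[0,0,0],[0,0,0],[0,0,0],[0,0,0],[0,0,0],[0,0,0]])

```text
clock: 13.35
tool_pos: [0.4959, 0.3043, -0.0057]
ee_rot: [[0.001, 0.02, 1.0], [0.001, 1.0, -0.02], [-1.0, 0.001, 0.001]]
wrist_force: [0.6, 0.1, -0.0]
opening: 0.0582
```

>>> arm_command(fingers=[0.6,0.6,0.6,0.2,0.1,0.05,0.05,0.05,0,0], dp=[[0,0,-0.001],[0,0,-0.002],[0,0,-0.002],[0,0,-0.002],[0,0,-0.002],[0,0,-0.002],[0,0,-0.002],[0,0,0.015],[0,0,0.05],[0,0,0.09]], rotation=[[0,0,0],[0,0,0],[0,0,0],[0,0,0],[0,0,0],[0,0,0],[0,0,0],[0,0,0],[0,0,0],[0,0,0]])

```text
clock: 14.18
tool_pos: [0.4937, 0.3034, 0.0824]
ee_rot: [[-0.005, 0.02, 1.0], [-0.002, 1.0, -0.02], [-1.0, -0.002, -0.005]]
wrist_force: [0.8, 0.5, -0.5]
opening: 0.0855
```

>>> arm_command(fingers=[0,0,0,0,0,0,0,0,0,0], dp=[[0,0,0.03],[0.001,-0.02,0.05],[0.002,-0.05,0.05],[0.003,-0.08,0.05],[0.004,-0.11,0.05],[0.005,-0.14,0.05],[0.006,-0.17,0.05],[0.008,-0.2,0.05],[0.008,-0.226,0.05],[0.008,-0.226,0.05]], rotation=[[0,0,-0.12],[0,0,-0.24],[0,0,-0.36],[0,0,-0.48],[0,0,-0.6],[0,0,-0.72],[0,0,-0.84],[0,0,-0.96],[0,0,-1.08],[0,0,-1.2]])

```text
clock: 15.02
tool_pos: [0.5035, 0.0742, 0.1336]
ee_rot: [[-0.0, 0.942, 0.335], [-0.001, 0.335, -0.942], [-1.0, -0.001, 0.001]]
wrist_force: [0.5, 1.0, -0.2]
opening: 0.0853
```

>>> arm_command(fingers=[0,0,0,0,0,0,0], dp=[[0,0,0],[0,0,0],[0,0,0],[0,0,0],[0,0,0],[0,0,0],[0,0,0]], rotation=[[0,0,-0.12],[0,0,-0.24],[0,0,-0.36],[0,0,-0.48],[0,0,-0.6],[0,0,-0.622],[0,0,-0.622]])

```text
clock: 15.6
tool_pos: [0.5033, 0.0783, 0.1336]
ee_rot: [[-0.0, 0.964, -0.266], [-0.0, -0.266, -0.964], [-1.0, -0.0, 0.0]]
wrist_force: [-0.2, 0.7, 0.6]
opening: 0.0852
```

```bash
python3 - <<'E'
from h import *
im,m=grab('wrist','w4.png'); t,_=grab('top','t4.png')
o=np.zeros((400,800,3),np.uint8); o[:,:480]=im[:,80:560]; o[:340,480:]=cv2.resize(t[140:310,190:350],(320,340)); 
cv2.imwrite('pics/c4.png',np.clip(o[:,:,::-1].astype(float)*1.6,0,255).astype(np.uint8))
s=arm.state(); print(s['tool_pos'],s['ee_rot'].round(3) if hasattr(s['ee_rot'],'round') else s['ee_rot'],s['joints'])
E
```

```text
[0.50336636 0.07826636 0.13359864] [[-0.     0.964 -0.265]
 [-0.    -0.265 -0.964]
 [-1.    -0.     0.   ]] [ 3.71169667e-03  3.88241398e-01  1.67719429e+00 -8.48939584e-06
  1.07616065e+00  2.71621479e-01]
```

View pics/c4.png

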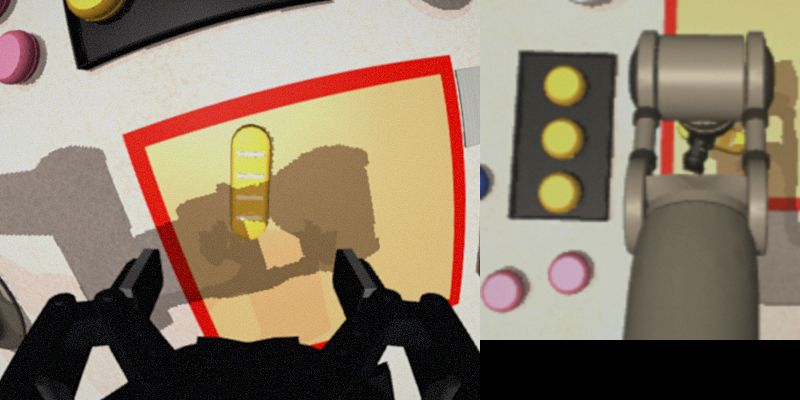

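The top crop shows all three macarons flat in a row in their tray. In the wrist view the finger lies along the pads, centred at full-image pixel (330,182).

```bash
python3 - <<'E'
from h import *
m=optics.camera_model('wrist')
a,b,c=[onw(m,u,v,.018)[:2] for u,v in((331,126),(330,238),(330,182))]; e=a-b
print(a.round(4),b.round(4),((a+b)/2).round(4),c.round(4),np.linalg.norm(e).round(3),np.degrees(np.arctan2(e[1],e[0])))
m=optics.camera_model('top'); im=cv2.imread('pics/t4.png')[:,:,::-1].copy()
biscuits('top',im,m)
E
```

```text
[0.521  0.1289] [0.4911 0.0218] [0.5061 0.0754] [0.5063 0.0782] 0.111 74.41168550449336
top [234. 236.] c [0.4144 0.2934] size [0.035 0.06 ] yaw 179.3
top [315. 211.] c [0.4955 0.0519] size [0.037 0.042] yaw 90.5
top [231. 209.] c [0.4958 0.3029] size [0.059 0.061] yaw 46.4
top [232. 182.] c [0.5773 0.3034] size [0.059 0.061] yaw 90.7
```

>>> arm_command(fingers=[0,0,0,0,0,0,0,0], dp=[[0.002,-0.001,-0.03],[0.002,-0.001,-0.06],[0.002,-0.001,-0.09],[0.002,-0.001,-0.11],[0.002,-0.001,-0.124],[0.002,-0.001,-0.131],[0.002,-0.001,-0.131],[0.002,-0.001,-0.131]], rotation=[[0,0,0],[0,0,0],[0,0,0],[0,0,0],[0,0,0],[0,0,0],[0,0,0],[0,0,0]])

```text
clock: 16.37
tool_pos: [0.5057, 0.0773, 0.003]
ee_rot: [[0.0, 0.964, -0.267], [-0.0, -0.267, -0.964], [-1.0, 0.0, -0.0]]
wrist_force: [-0.3, 0.3, -0.5]
opening: 0.0853
```

>>> arm_command(fingers=[0.3,0.5,0.8,0.8,0.8,0.8,0.8], dp=[[0,0,0],[0,0,0],[0,0,0],[0,0,0],[0,0,0],[0,0,0],[0,0,0]], rotation=[[0,0,0],[0,0,0],[0,0,0],[0,0,0],[0,0,0],[0,0,0],[0,0,0]])

```text
clock: 16.95
tool_pos: [0.5059, 0.0773, 0.0037]
ee_rot: [[0.002, 0.963, -0.268], [-0.0, -0.268, -0.964], [-1.0, 0.002, -0.0]]
wrist_force: [-1.9, -0.7, 7.0]
opening: 0.033
```

>>> arm_command(fingers=[0.8,0.8,0.8,0.8,0.8,0.8,0.8,0.8,0.8,0.8], dp=[[0,0,0.015],[0,0,0.05],[0,0,0.08],[0.002,-0.03,0.09],[0.003,-0.07,0.09],[0.005,-0.11,0.09],[0.006,-0.15,0.09],[0.007,-0.19,0.09],[0.009,-0.23,0.09],[0.01,-0.27,0.09]], rotation=[[0,0,0],[0,0,0],[0,0,0],[0,0,0.06],[0,0,0.12],[0,0,0.18],[0,0,0.24],[0,0,0.3],[0,0,0.36],[0,0,0.389]])

```text
clock: 17.78
tool_pos: [0.5151, -0.1947, 0.0929]
ee_rot: [[0.001, 0.993, 0.121], [-0.0, 0.121, -0.993], [-1.0, 0.0, 0.0]]
wrist_force: [-0.2, -0.3, -0.0]
opening: 0.0336
```

>>> arm_command(fingers=[0.8,0.8,0.8,0.8,0.8,0.8,0.8,0.8], dp=[[0.002,-0.04,0],[0.004,-0.08,0],[0.006,-0.12,0],[0.006,-0.148,0],[0.006,-0.148,-0.01],[0.006,-0.148,-0.03],[0.006,-0.148,-0.03],[0.006,-0.148,-0.03]], rotation=[[0,0,0],[0,0,0],[0,0,0],[0,0,0],[0,0,0],[0,0,0],[0,0,0],[0,0,0]])

```text
clock: 18.45
tool_pos: [0.5205, -0.3397, 0.0616]
ee_rot: [[-0.002, 0.993, 0.118], [0.002, 0.118, -0.993], [-1.0, -0.002, -0.002]]
wrist_force: [-0.3, 0.3, -0.0]
opening: 0.0335
```

>>> arm_command(fingers=[0.8,0.8,0.8,0.8,0.8,0.8,0.8,0.8], dp=[[0.001,-0.001,-0.02],[0.001,-0.001,-0.036],[0.001,-0.001,-0.046],[0.001,-0.001,-0.052],[0.001,-0.001,-0.056],[0.001,-0.001,-0.058],[0.001,-0.001,-0.059],[0.001,-0.001,-0.059]], rotation=[[0,0,0],[0,0,0],[0,0,0],[0,0,0],[0,0,0],[0,0,0],[0,0,0],[0,0,0]])

```text
clock: 19.12
tool_pos: [0.5227, -0.342, 0.0042]
ee_rot: [[0.001, 0.993, 0.118], [-0.001, 0.118, -0.993], [-1.0, 0.001, 0.001]]
wrist_force: [-0.7, 0.1, -0.1]
opening: 0.0329
```

>>> arm_command(fingers=[0.8,0.8,0.5,0.3,0.2,0.2,0.2,0.2,0.2,0.1], dp=[[0,0,-0.001],[0,0,-0.002],[0,0,-0.002],[0,0,-0.002],[0,0,-0.002],[0,0,-0.002],[0,0,-0.002],[0,0,0.015],[0,0,0.05],[0,0,0.09]], rotation=[[0,0,0],[0,0,0],[0,0,0],[0,0,0],[0,0,0],[0,0,0],[0,0,0],[0,0,0],[0,0,0],[0,0,0]])

```text
clock: 19.95
tool_pos: [0.521, -0.3406, 0.0922]
ee_rot: [[-0.004, 0.993, 0.118], [0.004, 0.118, -0.993], [-1.0, -0.004, -0.004]]
wrist_force: [0.4, -1.3, -0.2]
opening: 0.0761
```

>>> arm_command(fingers=[0,0,0,0,0,0,0,0], dp=[[0,0.04,0.04],[-0.02,0.08,0.08],[-0.04,0.12,0.1],[-0.06,0.16,0.1],[-0.08,0.2,0.1],[-0.08,0.24,0.1],[-0.08,0.26,0.1],[-0.08,0.26,0.1]], rotation=[[0,0,0],[0,0,0],[0,0,0],[0,0,0],[0,0,0],[0,0,0],[0,0,0],[0,0,0]])

```text
clock: 20.62
tool_pos: [0.4407, -0.0777, 0.1942]
ee_rot: [[0.0, 0.993, 0.12], [0.001, 0.12, -0.993], [-1.0, 0.0, -0.001]]
wrist_force: [-0.2, 0.3, 0.4]
opening: 0.0854
```

```bash
python3 - <<'E'
from h import *
t,m=grab('top','t5.png'); s,_=grab('scene','s5.png'); biscuits('top',t,m)
o=np.zeros((600,800,3),np.uint8); o[:288,:]=cv2.resize(t[90:270,0:500],(800,288)); o[288:,:]=cv2.resize(s[120:316,100:600],(800,312))
cv2.imwrite('pics/c5.png',np.clip(o[:,:,::-1].astype(float)*1.6,0,255).astype(np.uint8))
print(arm.state()['clock'])
E
```

```text
top [436. 239.] c [ 0.4134 -0.3125] size [0.024 0.033] yaw 0.6
top [234. 236.] c [0.4144 0.2934] size [0.035 0.06 ] yaw 179.3
top [231. 209.] c [0.4958 0.3029] size [0.059 0.061] yaw 46.4
top [232. 182.] c [0.5773 0.3034] size [0.059 0.061] yaw 90.7
20.7167
```

View pics/c5.png

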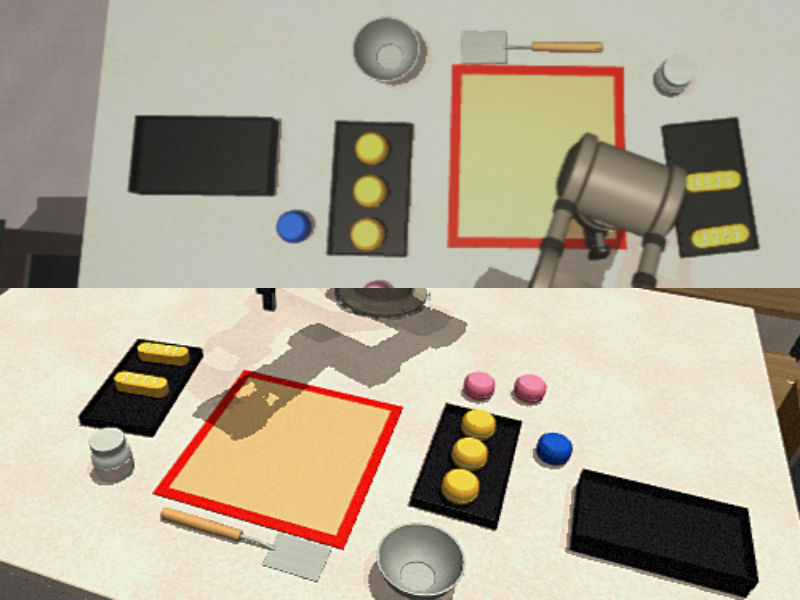

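The picture shows three macarons flat in a row in the left tray, two fingers flat side by side in the right tray, and the bowl, jar and spatula unmoved.

```bash
python3 -c "
from workcell import arm
print(arm.sign_off())"
```

```text
the job is handed in; nothing more can be done
None
```

I packed both macarons and the finger biscuit into their matching trays and handed the job in at about 20.7 s of the 64 s allowed. I held each one until it was at tray-floor height before opening the fingers.

**Last checks:** The final top and scene pictures show three macarons flat in a row about 82 mm apart. The two fingers lie flat and parallel in their tray. The samples, bowl, jar and spatula are where they started, as far as the pictures show, and the gripper is open and clear.

**What failed or disagreed:**
- My first two closes on macaron A were too shallow. I opened again and went deeper before lifting.
- The measured opening was about 3–4 mm below the true widths on every grip.
- My colour mask measured only the two newly packed macarons properly in the final pictures. It caught only part of the macaron sample and of one packed finger, so I judged both samples and the packed finger by eye and by the release pose.

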